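# Reset and lock the air regulator

### The job

Raise the compressed-air regulator to the first catch past the tab beside its knob: pull the knob up to unlock it, turn it clockwise until its pointer is past the tab, feel on from there with light pressure for the catch, then push the knob fully down so that it locks, and let go. The locking tooth bends easily, so never force the knob down or round against a stop (keep under 20 N), and do not disturb the things around it.

Things in the scene. Friction and masses are not known exactly. Their poses are not given: they have to be found in the camera images.
- knob_grip (a point): Centre of the grip bar of the regulator's black knob, on its vertical axis, 168 mm above the table when down. The bar is 52 long (x axis = pointer direction, white line on top), 14 wide (y), 28 high: 14 below to 14 above this point. Under it a round skirt, 78 across, 8 thick, turns with it.
- reg: The regulator, fixed to the table: aluminium block with clear bowl and round gauge on a stand (110 x 100 footprint), the unit of the two that has the bar-shaped knob. Origin under its centre, on the knob's axis; x is where the pointer starts.
- ring: Setting ring under the knob, clamped fast. Origin on the knob's axis, at table height; x points from the axis to the tab (white metal, 24 x 12 x 10, 41 to 65 from the axis) that marks the least pressure wanted, 0.7 to 1.05 rad clockwise (from above) of the pointer at the start. The catch is hidden under the skirt, 0.1 to 0.5 rad past (clockwise of) the tab; it must be felt.
- spindle (a joint): How far the knob is pulled up, m: 0 fully down (locked), 0.012 fully up (end stop). 5 to 7 N moves it, up or down; no spring, it stays where left. Above about 0.007 it can turn. Away from a notch the key meets the plate and the knob stops at about 0.006; in the notch it goes down to 0.
- knob (a joint): How far the knob is turned clockwise seen from above, rad, from its starting notch (0, pointer along the regulator's own x axis); limits -0.2 and 1.8. Turns easily (0.04 N m) when pulled up. Locked in a notch it has only about 0.05 rad of play either way.
- pointer (a point): End of the white pointer line on top of the skirt, 34 from the knob's axis; turns with the knob.
- key: The knob's locking key: a flat-ended steel tooth 6 wide under the skirt below the pointer, 34 from the axis, with about 1.6 free each side in the notch. It bends if pressed on the plate or a notch side with more than 25 N. Origin on the knob's axis (at table height when down); x is the pointer direction.
- filter: The neighbouring filter unit on an equal stand (110 x 100 footprint, 154 high, round plain cap), fixed; origin under its centre. Leave alone.
- spray: Standing spray can, 54 across, 170 high; origin under its centre. Leave alone.
- tape: Roll of tape lying flat, 68 across, 30 high; origin under its centre. Leave alone.
- tin: Standing jar, 84 across, 90 high; origin under its centre. Leave alone.
- castor: Castor wheel standing on its 70 x 60 plate, 78 high; origin under its centre. Leave alone.
- wrench: Wrench lying flat, 180 long; origin under its middle. Leave alone.
- offcut: Wooden offcut 140 x 50 x 30; origin under its centre. Leave alone.

How it is judged:
By the outcome, as a careful person would: the job done as asked, in the order asked, and still so for the second after the job is handed in, with the robot touching nothing.
It also fails if it takes over 61 s, if anything falls off the work surface, if the arm or the gripper's body presses on something with over 40 N, if the wrist force passes 120 N, or if a joint passes its speed limit or range.

### The arm

A 6-joint arm with a two-finger parallel gripper is mounted at the origin on the work surface. World frame = base frame: x ahead of the robot, y to its left, z up, the work surface at z = 0. Lengths are in mm, angles in rad, forces in N, time in s.
With the tool pointing down it reaches from about 300 to 775 mm from the base axis. Payload 14.6 kg.
Tool frame: the origin (TCP) lies on the centre line of the jaws, within the pads' length; the fingertips stand 19 mm ahead of it and the grasp point (between the pads) is the TCP (bot.tip_reach is the distance from the TCP to the fingertips, in mm); y points along the fingers, x is the direction in which the jaws open and shut, and the axes are right-handed (so a half turn about y gives the same grasp; the last joint's range is limited). The gripper opens to 85 mm and grips with 20 to 120 N. Pads are 22 mm wide; open, the fingers measure 114 mm over their backs; the gripper's body (76 mm by 85 mm) begins 54 mm behind the grasp point. The pads swing forward as they close: fully open they stand 13 mm farther back than shut.
Start: joints at [-1.412, 0.3, 1.521, -0, 1.321, -0.067], TCP at [123.131, -536.03, 250.281] pointing down, gripper open.
Joint ranges: [-3.03, 3.03], [-0.79, 2.21], [0.23, 2.52], [-1.04, 4.18], [0, 3.07], [-2.55, 2.55]. Speed limits (rad/s): [2.22, 2.22, 2.57, 3.14, 3.14, 3.14].

### API

Orientations are given as a unit quaternion [w, x, y, z].
In Python, from rig import bot gives the robot as it stands. Calls block until the motion is done:
- bot.move_to(position, orientation): joint-space move of the TCP to a pose.
- bot.servo_line(position, attitude=None, speed=150, until_force=None): straight line of the TCP; attitude=None keeps the orientation; speed is the mean speed in mm/s. With until_force (N) it stops when the force on the tool has changed by that much, and returns True; else False.
- bot.move_joints(angles): joint-space move.
- bot.move_gripper(opening, grip_force=None): finger opening in mm; grip_force is the grip in N (None keeps the last); returns when the fingers have stopped.
- bot.dwell(seconds).
- bot.ik(position, orientation): joint angles nearest the present ones, or None.
- bot.read_state(): the state.
- bot.read_camera(name): name is "scene" or "top"; returns a dict with "image" (384x512x3 uint8, blue, green, red), "depth" (384x512 float32, mm along the optical axis (not along the pixel's ray), 0 where there is no reading), "fovy" (degrees; the focal length in pixels is half the picture's height over the tangent of half this angle, whatever the lens; pixels are square), "cx", "cy" (the principal point, pixels), "eye" and "attitude" of the camera in the world. Camera axes: x right, y down, z forward; pixel columns grow to the right and rows downward; lengths in mm; the calibration is good to about 2 mm. A picture is of the moment at which its call begins.
A pose or a line that the arm cannot do raises bot.MotionError and nothing moves.
- bot.finish_job(): hands the job in, once; it reports no verdict.
The state is a dict: "clock": time; "joint_positions": joint angles; "qvel": joint speeds; "effort": joint torques, N m; "ee_pos": TCP position; "tool_rot": TCP orientation; "ft_force": force on the tool from outside, world axes, zero at the start; "moment": the same for the moment, N m; "grip_width": finger opening in mm.
Only numpy, scipy, OpenCV 4.12 (cv2) and the standard library are available. Lean on these libraries where they do the work, as an engineer would, in place of code of your own. Each camera call takes 0.05 s, during which the arm holds its last target.

## Working session

There is one attempt and no reset: what is moved stays moved. The work goes in short steps, each a Python script; the robot and the scene stay as the last script left them, time stands still between calls to the robot, and variables do not carry over. Pictures are saved under pics/ and viewed, and the job is handed in when it is done.

```bash
ls; mkdir -p pics
python3 - <<'E'
from rig import bot
import cv2,numpy as np
for n in("scene","top"):
    c=bot.read_camera(n); cv2.imwrite(f"pics/{n}0.png",c["image"]); np.savez(f"{n}0.npz",**c)
    print(n,c["fovy"],c["cx"],c["cy"],c["eye"],c["attitude"])
s=bot.read_state(); print(s)
E
```

```text
pics
scene 52.75041602457439 255.61351427795077 186.20982713001985 [1328.45247089  552.11884822  992.93350592] [-0.1823692   0.41094433  0.81777393 -0.35932162]
top 45.55305917933763 259.3155375098589 183.92052156571984 [ 4.53340344e+02 -7.52013934e-02  1.32168140e+03] [-0.02948868  0.70695446 -0.70624352  0.02378878]
{'clock': 0.1, 'joint_positions': array([-1.41162160e+00,  3.00437358e-01,  1.52152841e+00,  7.63344422e-06,
        1.32072102e+00, -6.66018149e-02]), 'qvel': array([-1.90521686e-05, -2.75689274e-03, -9.22765619e-04,  8.43915338e-04,
       -1.96209123e-03, -2.63654160e-03]), 'effort': array([ 1.84199635e-03, -5.44377244e+01, -3.62369478e+01, -7.05944785e-05,
        3.04218949e-03,  1.33127062e-05]), 'ee_pos': array([ 123.09128564, -535.84678356,  249.76209862]), 'tool_rot': array([ 0.55340378, -0.55287875,  0.44077771, -0.44020944]), 'ft_force': array([-0.23007177,  0.12562349,  0.60044738]), 'moment': array([-0.0059777 ,  0.00193223,  0.02784807]), 'grip_width': 85.4848187111977}
```

View pics/scene0.png

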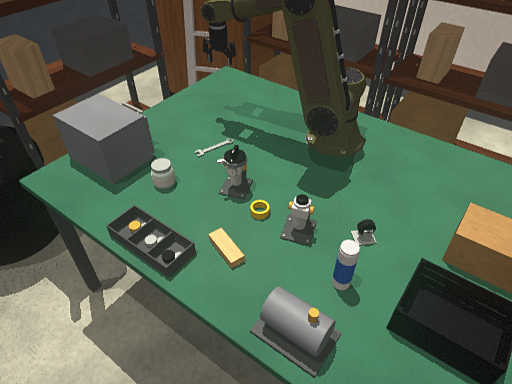

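View pics/top0.png

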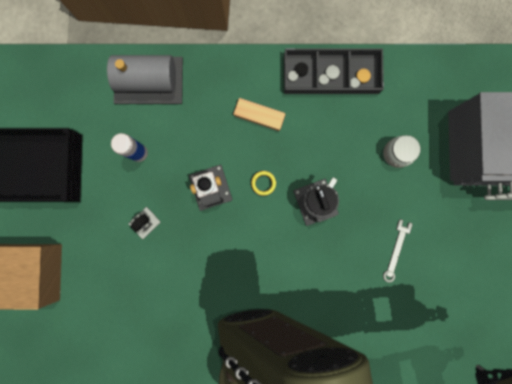

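The scene view shows the regulator (black bar knob) near (236,165). In the top view the knob is near (319,201), and the white tab is near (333,183).

```bash
cat > h.py <<'E'
import numpy as np,cv2
from scipy.spatial.transform import Rotation as R
def load(n): return dict(np.load(n))
def cam(c):
    h=c["image"].shape[0]; f=h/2/np.tan(np.radians(float(c["fovy"]))/2)
    q=c["attitude"]; return f,float(c["cx"]),float(c["cy"]),np.array(c["eye"]),R.from_quat([q[1],q[2],q[3],q[0]]).as_matrix()
def plane(c,u,v,z):
    f,cx,cy,e,M=cam(c); d=M@np.array([(u-cx)/f,(v-cy)/f,1]); return e+d*(z-e[2])/d[2]
def pix(c,p):
    f,cx,cy,e,M=cam(c); a=M.T@(np.array(p)-e); return cx+f*a[0]/a[2],cy+f*a[1]/a[2]
def pt(c,u,v):
    f,cx,cy,e,M=cam(c); z=c["depth"][int(round(v)),int(round(u))]; return e+M@np.array([(u-cx)/f*z,(v-cy)/f*z,z])
E
python3 - <<'E'
from h import *
t=load("top0.npz");s=load("scene0.npz")
a=cv2.resize(t["image"][165:235,280:360],None,fx=10,fy=10*0+8,interpolation=cv2.INTER_NEAREST)
a=cv2.resize(t["image"][170:230,280:360],(800,600),interpolation=cv2.INTER_CUBIC);cv2.imwrite("pics/tz.png",a)
a=cv2.resize(s["image"][140:200,196:276],(800,600),interpolation=cv2.INTER_CUBIC);cv2.imwrite("pics/sz.png",a)
for u,v in[(319,201),(333,183),(319,186),(310,210)]: print(u,v,pt(t,u,v))
E
```

```text
319 201 [ 497.85636253 -142.72125448  155.60882727]
333 183 [ 544.83723159 -180.74018236  143.20678511]
319 186 [ 536.2530399  -143.19876506  154.37306623]
310 210 [ 475.3588058  -121.99840502  132.72836489]
```

View pics/tz.png

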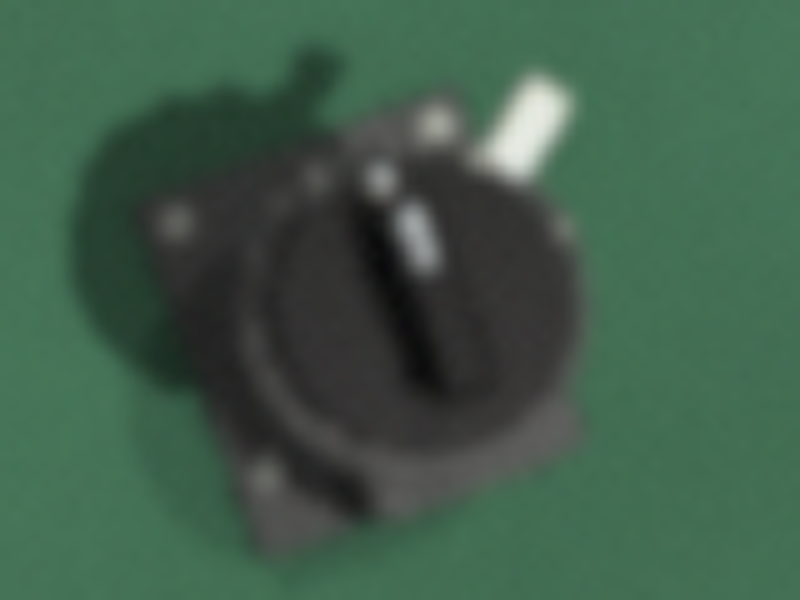

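View pics/sz.png

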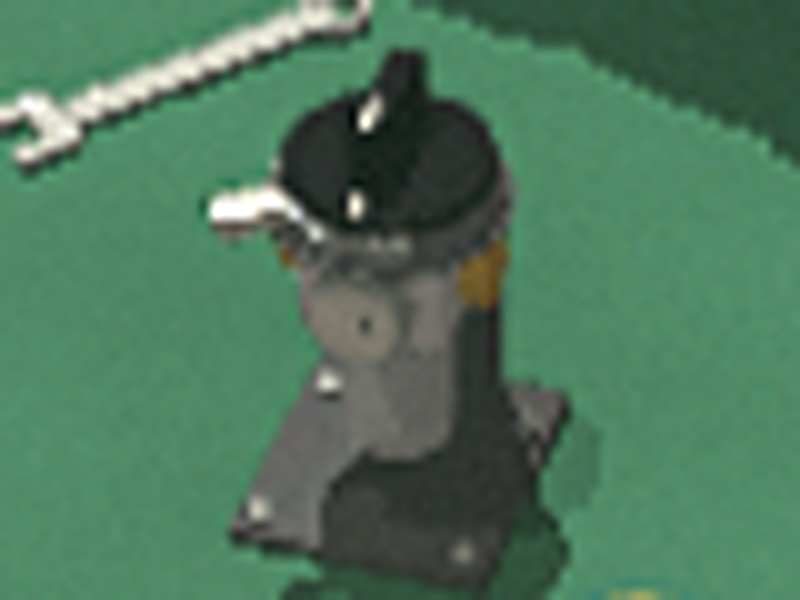

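The crops show the skirt disc centred near top pixel (322,200), its pointer line to the upper left at about (318,188) and the tab at about (333,183). I'll measure each from height and colour masks.

Run:
```python
from h import *
def cloud(c):
    f,cx,cy,e,M=cam(c); h,w=c["depth"].shape; v,u=np.mgrid[:h,:w]; z=c["depth"]
    return e+np.stack([(u-cx)/f*z,(v-cy)/f*z,z],-1)@M.T
from scipy.optimize import least_squares
for n in("top0.npz","scene0.npz"):
    c=load(n);P=cloud(c); near=np.hypot(P[...,0]-500,P[...,1]+150)<75
    near&=c["depth"]>0
    for lo,hi in((149,160),(172,190)):
        m=(near&(P[...,2]>lo)&(P[...,2]<hi)).astype(np.uint8)
        q=P[m>0]; print(n,lo,len(q),"med",np.median(q,0).round(1),"mean",q.mean(0).round(1))
        if lo==149:
            k=cv2.findContours(m,0,cv2.CHAIN_APPROX_NONE)[0]; k=max(k,key=cv2.contourArea)
            hull=cv2.convexHull(k)[:,0]
            e=cv2.fitEllipse(k); print(" ell",e, cv2.minEnclosingCircle(k), plane(c,*e[0],154).round(1))
        else:
            mu,ev,_=cv2.PCACompute2(q[:,:2].astype(np.float32),None); print(" bar axis",mu,ev[0],np.ptp((q[:,:2]-mu)@ev.T,axis=0))
    # white parts
    img=c["image"]; hsv=cv2.cvtColor(img,cv2.COLOR_BGR2HSV)
    m=((near|(c["depth"]==0))&(hsv[...,2]>130)&(hsv[...,1]<60)).astype(np.uint8)
    u0,v0=pix(c,[500,-150,154]); 
    nn,l,st,ce=cv2.connectedComponentsWithStats(m)
    for i in range(1,nn):
        if abs(ce[i][0]-u0)<40 and abs(ce[i][1]-v0)<40: print(" white",ce[i].round(2),st[i],np.median(P[l==i],0).round(1))
```

```text
top0.npz 149 527 med [ 500.6 -148.9  152.2] mean [ 501.9 -151.6  152.4]
 ell ((322.4228210449219, 199.3787384033203), (28.904680252075195, 28.959407806396484), 61.47306823730469) ((322.0433349609375, 199.3313751220703), 15.192973136901855) [ 502.1 -151.7  154. ]
top0.npz 172 123 med [ 502.  -150.2  179.9] mean [ 502.1 -150.7  179.5]
 bar axis [[ 502.10138 -150.70204]] [0.9379718  0.34671184] [51.40049971 14.4768386 ]
 white [331.93 182.6 ] [328 177   9  11  57] [ 547.3 -178.5  144.1]
 white [323.29 182.  ] [322 181   3   3   7] [ 557.9 -169.6   11.3]
 white [318. 187.] [318 187   1   1   1] [ 533.8 -140.8  153. ]
 white [321.33 192.89] [320 191   3   5   9] [ 516.9 -144.9  180.7]
scene0.npz 149 184 med [ 511.1 -140.6  152.6] mean [ 509.5 -144.9  152.7]
 ell ((234.47625732421875, 155.7155303955078), (12.62051010131836, 20.618940353393555), 91.01045227050781) ((234.42857360839844, 156.0), 10.618718147277832) [ 508.1 -145.7  154. ]
scene0.npz 172 47 med [ 508.9 -146.1  179.7] mean [ 509.3 -146.7  179.1]
 bar axis [[ 509.3054 -146.6747]] [0.9475257 0.3196794] [53.47039351 14.39508717]
 white [227. 140.] [227 140   1   1   1] [1328.5  552.1  992.9]
 white [232.5 151. ] [232 150   2   3   4] [ 519.3 -144.1  183.3]
 white [223. 156.] [223 156   1   1   1] [ 524.1 -185.4  144.2]
 white [222.08 160.42] [217 158  12   6  24] [ 544.3 -175.5  144.9]
 white [231. 160.] [231 159   1   3   3] [ 536.2 -138.3  153.7]
 white [228.5 177.5] [228 177   2   2   4] [ 485.4 -199.4    8.8]
 white [221.5 190.5] [221 190   2   2   4] [ 556.8 -173.5    7.8]
```

```bash
cat >> h.py <<'E'
C0=np.array([502.1,-151.2]); A0=0.345
def att(a,s=1):
    "tool pointing down, bar direction at world angle a"
    x=s*np.array([-np.sin(a),np.cos(a),0]); y=np.array([0,0,-1.]); M=np.c_[x,y,np.cross(x,y)]
    q=R.from_matrix(M).as_quat(); return np.array([q[3],q[0],q[1],q[2]])
def mat(q): return R.from_quat([q[1],q[2],q[3],q[0]]).as_matrix()
def ang(q,s=1):
    x=s*mat(q)[:,0]; return np.arctan2(-x[0],x[1])
E
python3 - <<'E'
from h import *
from rig import bot
s=bot.read_state(); print(mat(s["tool_rot"]).round(3),bot.tip_reach, s["clock"])
for sg in(1,-1):
  for k in(0,.9,1.5): 
    q=bot.ik([*C0,177],att(A0-k,sg)); print(sg,k,None if q is None else np.round(q,2))
c=load("top0.npz")
# tab direction: edge points via mask at z=144
m=c["image"][170:195,322:345].min(2); print(m)
E
```

```text
[[ 0.224 -0.     0.975]
 [-0.975  0.001  0.224]
 [-0.001 -1.     0.   ]] 19.0 0.1
1 0 [-0.36  0.32  1.68 -0.    1.15 -2.28]
1 0.9 [-0.36  0.32  1.68 -0.    1.15 -1.38]
1 1.5 [-0.36  0.32  1.68 -0.    1.15 -0.78]
-1 0 [-0.36  0.32  1.68 -0.    1.15  0.86]
-1 0.9 [-0.36  0.32  1.68  0.    1.15  1.76]
-1 1.5 [-0.36  0.32  1.68 -0.    1.15  2.36]
[[ 68  67  68  68  68  68  67  68  69  66  66  67  68  66  67  67  67  67
   68  68  69  68  68]
 [ 68  67  68  67  68  67  67  67  68  67  69  68  68  67  68  67  67  68
   69  68  69  68  69]
 [ 68  68  67  67  66  67  68  67  68  67  67  68  66  67  67  67  67  66
   68  68  68  69  67]
 [ 68  68  67  68  69  67  67  66  68  67  68  67  68  67  67  67  66  68
   68  69  67  68  68]
 [ 67  68  68  66  66  67  67  67  67  67  66  67  67  68  69  67  67  68
   67  68  68  69  69]
 [ 67  66  67  68  67  67  66  67  67  68  69  69  68  66  68  66  68  68
   67  68  69  67  68]
 [ 66  66  66  67  67  67  67  67  69  69  77  81  77  70  66  67  67  68
   66  67  67  68  69]
 [ 66  67  67  67  66  67  64  67  69  80 104 122 114  91  75  70  68  67
  
[... 970 characters left out ...]
 67  68  67  67  68]
 [ 46  46  47  49  49  51  55  65  85 103 105  90  78  71  66  67  68  67
   68  68  67  67  67]
 [ 52  46  47  48  47  50  49  51  55  64  72  76  76  74  70  68  67  68
   67  67  67  67  68]
 [ 76  52  47  50  48  48  49  49  50  52  59  64  73  77  74  68  67  67
   68  67  69  67  67]
 [108  63  48  48  50  51  49  48  51  50  53  59  69  83  88  78  69  67
   67  67  68  67  66]
 [128  78  50  48  49  50  50  50  50  51  50  52  66  87 101  88  72  68
   69  68  67  68  68]
 [137  91  53  48  48  52  49  50  51  49  50  52  60  80  96  88  73  68
   67  66  68  68  68]
 [144 108  63  47  50  49  51  50  50  50  51  51  56  67  78  81  75  68
   67  67  67  68  67]]
```

Run:
```python
from h import *
from rig import bot
c=load("top0.npz")
m=c["image"].min(2).astype(float)
v,u=np.mgrid[174:189,327:339]
w=np.clip(m[174:189,327:339]-140,0,None)
P=np.array([plane(c,a,b,145)[:2] for a,b in zip(u.ravel(),v.ravel())]); w=w.ravel()
mu=(P*w[:,None]).sum(0)/w.sum(); K=np.cov(P.T,aweights=w); e,V=np.linalg.eigh(K); d=V[:,1]*np.sign(V[0,1])
print("tab centre",mu,"dir",np.arctan2(d[1],d[0]),"radial",np.arctan2(*(mu-C0)[::-1]),np.hypot(*(mu-C0)))
bot.move_to([*C0,225],att(A0,1))
bot.servo_line([*C0,177],speed=80,until_force=6)
s=bot.read_state(); print(s["ee_pos"],s["ft_force"],s["moment"],s["clock"],ang(s["tool_rot"]))
c=bot.read_camera("scene");np.savez("scene1.npz",**c)
cv2.imwrite("pics/s1.png",cv2.resize(c["image"][120:195,186:286],(800,600),interpolation=cv2.INTER_CUBIC))
```

```text
tab centre [ 546.10427304 -178.60102751] dir -0.5458720281017931 radial -0.5569365770479432 51.83813609904678
[ 502.29636086 -151.2855132   177.36737052] [ 0.08243227 -0.46265848 -0.3344648 ] [-0.03020148  0.06469165 -0.02523787] 2.8 0.34492440938261104
```

View pics/s1.png

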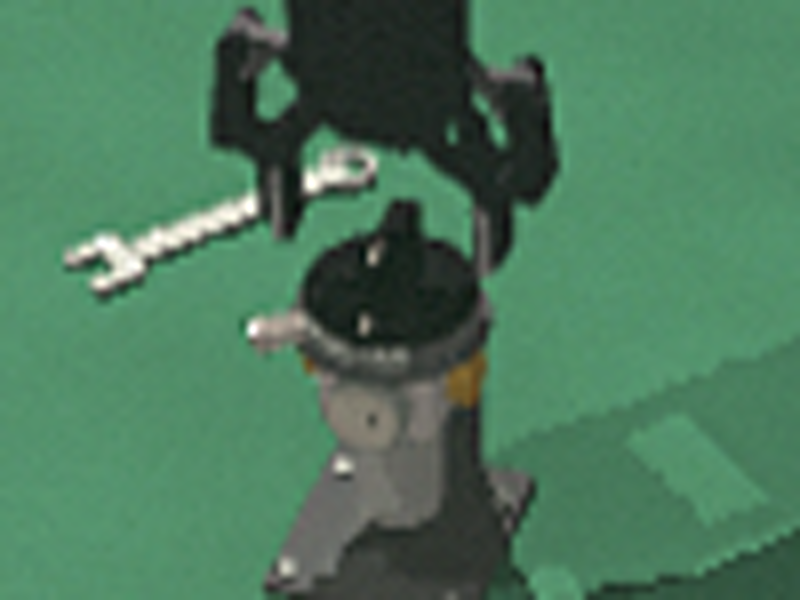

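The fingers straddle the bar evenly: tips at crop (285,235) and (488,270), bar at (400,250). The tab direction is -0.55 by both its own axis and its centre (radius 52), which puts it about 0.90 rad clockwise of the pointer. Closing now.

```bash
cat >> h.py <<'E'
def show(bot,t=""):
    s=bot.read_state(); print(t,"t%.2f"%s["clock"],"p",s["ee_pos"].round(2),"a%.4f"%ang(s["tool_rot"]),"F",s["ft_force"].round(1),"M",s["moment"].round(2),"w%.1f"%s["grip_width"]); return s
E
python3 - <<'E'
from h import *
from rig import bot
bot.move_gripper(30); show(bot)
bot.move_gripper(8,30); show(bot); bot.dwell(.2); show(bot)
E
```

```text
t3.42 p [ 502.12 -151.2   177.01] a0.3450 F [0.1 0.1 0.2] M [-0.03  0.01  0.01] w29.8
 t3.70 p [ 502.05 -151.01  177.08] a0.3451 F [-1.5  2.9  2.3] M [ 0.47  0.18 -0.05] w13.0
 t3.90 p [ 502.08 -151.03  177.06] a0.3451 F [-2.1  4.5  2.7] M [ 0.61  0.3  -0.01] w13.3
```

Run:
```python
from h import *
from rig import bot
bot.move_gripper(8,70); s=show(bot)
F0=s["ft_force"]
for z in(179,182,185,187.2):
    h=bot.servo_line([502.1,-151.1,z],speed=15,until_force=14); show(bot,h)
    if h: break
```

```text
t4.12 p [ 502.13 -151.1   177.2 ] a0.3450 F [-2.8  5.   4.6] M [ 0.73  0.47 -0.08] w12.8
False t4.40 p [ 501.98 -151.01  178.66] a0.3450 F [-0.3  2.9 -3.9] M [0.54 0.01 0.04] w12.6
False t4.75 p [ 502.02 -151.04  182.07] a0.3450 F [-0.9  3.5 -3.4] M [ 0.62  0.17 -0.05] w12.8
False t5.10 p [ 502.1  -151.08  185.25] a0.3450 F [-2.6  3.8 -2.3] M [ 0.7   0.34 -0.05] w12.8
False t5.40 p [ 502.1  -151.08  187.42] a0.3450 F [-1.4  3.9 -2.6] M [ 0.74  0.38 -0.02] w12.6
```

Run:
```python
from h import *
from rig import bot
c=bot.read_camera("scene");np.savez("scene2.npz",**c)
cv2.imwrite("pics/s2.png",cv2.resize(c["image"][120:195,186:286],(800,600),interpolation=cv2.INTER_CUBIC))
for k in(.05,.1,.15):
    bot.servo_line([502.1,-151.1,187.2],att(A0-k),speed=20,until_force=12); show(bot,k)
```

```text
0.05 t5.70 p [ 502.15 -151.12  187.39] a0.2961 F [-2.6  3.8 -1.1] M [ 0.81  0.49 -0.08] w12.2
0.1 t5.95 p [ 502.14 -151.1   187.4 ] a0.2461 F [-3.2  4.  -0.7] M [ 0.82  0.45 -0.03] w12.3
0.15 t6.20 p [ 502.12 -151.08  187.37] a0.1961 F [-3.3  4.   0.4] M [ 0.76  0.47 -0.03] w12.7
```

View pics/s2.png

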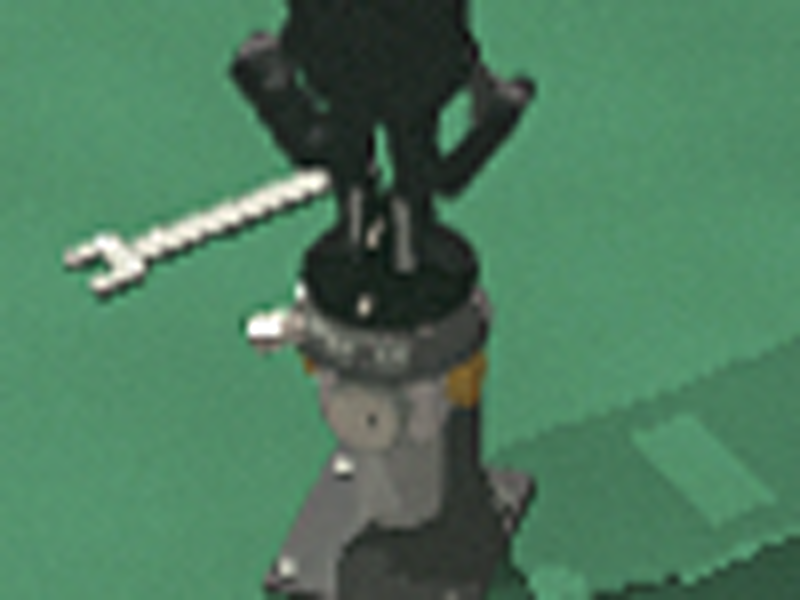

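The knob is visibly up: the skirt rose from about row 290 to 275 in the crop. It turns freely (|Mz| < 0.1 N m), so I'll turn on past the tab.

Run:
```python
from h import *
from rig import bot
for k in(.35,.55,.75,.9,.98):
    h=bot.servo_line([502.1,-151.1,187.2],att(A0-k),speed=20,until_force=12); show(bot,(k,h))
    if h: break
c=bot.read_camera("scene");np.savez("scene3.npz",**c)
cv2.imwrite("pics/s3.png",cv2.resize(c["image"][120:195,186:286],(800,600),interpolation=cv2.INTER_CUBIC))
```

```text
(0.35, False) t6.55 p [ 502.13 -151.06  187.37] a-0.0041 F [-2.1  6.5 -1.1] M [0.84 0.47 0.  ] w12.7
(0.55, False) t6.90 p [ 502.13 -151.    187.39] a-0.2040 F [-2.6  5.1 -1. ] M [ 0.89  0.52 -0.03] w12.3
(0.75, False) t7.25 p [ 502.14 -151.    187.39] a-0.4041 F [-2.8  5.7 -0.2] M [ 0.93  0.48 -0.06] w12.1
(0.9, False) t7.55 p [ 502.15 -150.95  187.38] a-0.5541 F [-2.5  5.8  0.2] M [ 1.03  0.46 -0.03] w12.5
(0.98, False) t7.80 p [ 502.14 -150.95  187.36] a-0.6340 F [-2.4  5.7 -0.7] M [ 0.97  0.44 -0.06] w12.5
```

View pics/s3.png

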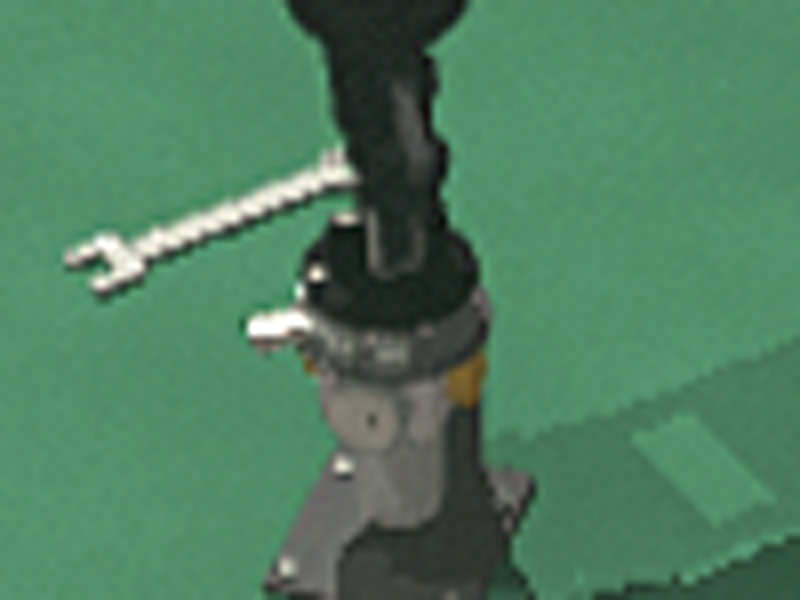

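The pointer dot, at crop (317,271), is past the tab; the tool angle is about 0.085 past tab centre. I'll probe downward lightly in steps.

```bash
cat > probe.py <<'E'
from h import *
from rig import bot
import sys
k=float(sys.argv[1]); kend=float(sys.argv[2])
while k<=kend:
    if abs(ang(bot.read_state()["tool_rot"])-(A0-k))>.005:
        bot.servo_line([502.1,-151.1,186.6],att(A0-k),speed=20,until_force=12)
    h=bot.servo_line([502.1,-151.1,181.2],att(A0-k),speed=12,until_force=11)
    s=show(bot,("%.3f"%k,h))
    if s["ee_pos"][2]<182.2: print("DROP"); break
    bot.servo_line([502.1,-151.1,186.6],att(A0-k),speed=25,until_force=25)
    k+=.035
E
python3 probe.py .98 1.1
```

```text
('0.980', True) t8.32 p [ 502.12 -150.77  182.66] a-0.6334 F [-1.9  1.7  6. ] M [ 0.37  0.42 -0.04] w12.4
('1.015', False) t9.53 p [ 502.17 -150.96  181.72] a-0.6691 F [-2.8  4.1  2.2] M [1.01 0.54 0.01] w12.7
DROP
```

Run:
```python
from h import *
from rig import bot
k=1.015
bot.dwell(.15); show(bot)
for z in(180.5,179.8,179):
    h=bot.servo_line([502.1,-151.1,z],att(A0-k),speed=10,until_force=10); show(bot,(z,h))
    if h: break
```

```text
t9.68 p [ 502.18 -150.96  181.76] a-0.6691 F [-2.7  6.1  2.4] M [ 0.98  0.56 -0.04] w12.5
(180.5, False) t9.93 p [ 502.2  -150.96  181.12] a-0.6691 F [-2.4  6.5  2.1] M [ 1.    0.63 -0.  ] w12.6
(179.8, False) t10.18 p [ 502.2  -150.95  180.42] a-0.6691 F [-2.8  5.5  2.8] M [ 1.03  0.61 -0.06] w12.2
(179, False) t10.43 p [ 502.2  -150.98  179.64] a-0.6691 F [-3.4  5.4  2.6] M [ 1.08  0.62 -0.03] w12.8
```

Run:
```python
from h import *
from rig import bot
c=bot.read_camera("scene");np.savez("scene4.npz",**c)
d=load("scene3.npz")
f=lambda c:cv2.resize(c["image"][140:177,206:256],(400,296),interpolation=cv2.INTER_CUBIC)
cv2.imwrite("pics/s4.png",np.vstack([np.hstack([f(load("scene0.npz")),f(load("scene2.npz"))]),np.hstack([f(d),f(c)])]))
for n in range(5):
    c=load(f"scene{n}.npz"); print(n,[pt(c,u,v)[2].round(1) for u,v in((230,157),(232,158),(234,159),(236,159),(241,157),(243,156),(242,155),(228,155))])
show(bot)
```

```text
0 [np.float64(152.4), np.float64(158.5), np.float64(154.7), np.float64(151.4), np.float64(152.8), np.float64(152.3), np.float64(153.2), np.float64(152.6)]
1 [np.float64(152.2), np.float64(157.8), np.float64(151.6), np.float64(153.1), np.float64(152.9), np.float64(152.0), np.float64(154.6), np.float64(155.5)]
2 [np.float64(162.4), np.float64(161.4), np.float64(163.0), np.float64(165.4), np.float64(162.2), np.float64(163.4), np.float64(161.3), np.float64(163.8)]
3 [np.float64(162.7), np.float64(162.8), np.float64(163.9), np.float64(160.4), np.float64(162.4), np.float64(163.0), np.float64(161.8), np.float64(163.0)]
4 [np.float64(155.6), np.float64(152.3), np.float64(157.4), np.float64(155.1), np.float64(157.1), np.float64(152.8), np.float64(156.6), np.float64(161.9)]
 t10.47 p [ 502.2  -150.96  179.66] a-0.6691 F [-3.4  6.5  3.4] M [ 0.99  0.58 -0.  ] w13.0
```

View pics/s4.png

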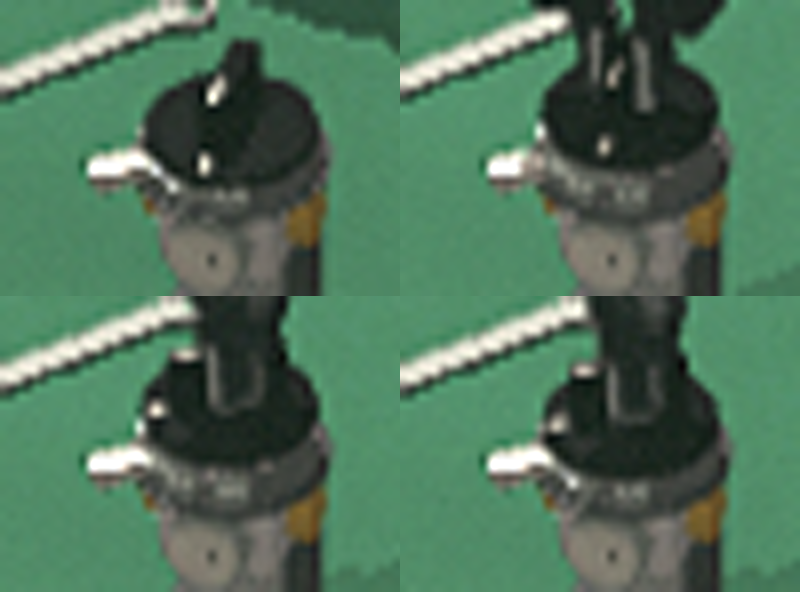

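The bottom-right panel shows the knob has followed the fingers down. Skirt depth is about 155 against 152.5 when locked, which is well below the plate stop, so the key is in the notch. I'll push gently to the bottom.

Run:
```python
from h import *
from rig import bot
k=1.015
for z in(178.3,177.6,177,176.6,176.3,176,175.7,175.4):
    h=bot.servo_line([502.1,-151.1,z],att(A0-k),speed=8,until_force=9); s=show(bot,(z,h))
    if h or s["ft_force"][2]>11: break
bot.dwell(.2); show(bot)
```

```text
(178.3, False) t10.72 p [ 502.22 -150.96  178.97] a-0.6691 F [-3.   5.8  3.7] M [ 1.03  0.62 -0.03] w12.7
(177.6, False) t10.97 p [ 502.2  -150.97  178.26] a-0.6691 F [-3.1  5.9  2.1] M [1.02 0.68 0.  ] w12.6
(177, False) t11.22 p [ 502.21 -150.98  177.7 ] a-0.6691 F [-4.4  4.3  3.4] M [ 1.01  0.64 -0.05] w12.3
(176.6, False) t11.47 p [ 502.23 -150.99  177.34] a-0.6691 F [-4.4  5.8  4.4] M [ 1.07  0.7  -0.  ] w12.4
(176.3, False) t11.72 p [ 502.23 -150.98  177.19] a-0.6691 F [-4.6  5.7  5.6] M [ 1.04  0.84 -0.06] w12.7
(176, False) t11.97 p [ 502.28 -151.02  177.15] a-0.6691 F [-5.1  5.9  8.1] M [ 1.19  1.06 -0.03] w12.6
(175.7, False) t12.22 p [ 502.34 -151.04  177.14] a-0.6691 F [-6.   6.9 10.7] M [1.2  1.18 0.  ] w12.5
(175.4, False) t12.47 p [ 502.37 -151.08  177.11] a-0.6691 F [-7.5  7.  14.1] M [ 1.22  1.44 -0.05] w12.2
 t12.68 p [ 502.39 -151.06  177.11] a-0.6691 F [-7.7  7.2 13.5] M [ 1.25  1.44 -0.01] w12.3
```

It bottomed hard at z 177.1, the starting level. I'll relax the load, let go, retreat and check.

Run:
```python
from h import *
from rig import bot
k=1.015
bot.servo_line([502.1,-151.1,176.5],att(A0-k),speed=10); show(bot)
bot.move_gripper(30); bot.move_gripper(60); show(bot,"open")
bot.servo_line([502.1,-151.1,240],att(A0-k),speed=60); show(bot)
c=bot.read_state(); q=c["joint_positions"].copy(); q[0]=-1.2; bot.move_joints(q); show(bot)
for n in("scene","top"):
    c=bot.read_camera(n); np.savez(f"{n}5.npz",**c)
    z=c["image"][140:200,196:276] if n=="scene" else c["image"][170:230,280:360]
    cv2.imwrite(f"pics/{n}5.png",np.hstack([cv2.resize(z,(480,360),interpolation=cv2.INTER_CUBIC)]))
c=load("scene5.npz"); print([pt(c,u,v)[2].round(1) for u,v in((241,157),(243,156),(242,155),(236,159),(234,159))])
c=load("top5.npz")
from numpy import mgrid
f,cx,cy,e,M=cam(c); v,u=mgrid[:384,:512]; z=c["depth"]; P=e+np.stack([(u-cx)/f*z,(v-cy)/f*z,z],-1)@M.T
m=(np.hypot(P[...,0]-502,P[...,1]+151)<45)&(P[...,2]>172)&(P[...,2]<195); q=P[m][:,:2].astype(np.float32)
mu,ev,_=cv2.PCACompute2(q,None); print("bar",mu,np.arctan2(*ev[0][::-1]),"z",np.median(P[m][:,2]))
m=(np.hypot(P[...,0]-502,P[...,1]+151)<37)&(P[...,2]<165); print("skirt",np.median(P[m][:,2]))
for n in ("top","scene"): 
    a=load(n+"0.npz")["image"];b=load(n+"5.npz")["image"]; d=cv2.absdiff(a,b).max(2); cv2.imwrite(f"pics/d{n}.png",cv2.convertScaleAbs(d,alpha=2))
```

```text
t12.93 p [ 502.18 -150.97  177.21] a-0.6691 F [-4.   5.7  4.6] M [ 1.04  0.75 -0.01] w12.9
open t13.64 p [ 502.09 -151.12  176.48] a-0.6700 F [-0.4 -0.4  0.5] M [0.04 0.01 0.03] w59.9
 t14.85 p [ 501.96 -151.05  239.57] a-0.6700 F [0.3 0.5 1. ] M [0.02 0.03 0.02] w59.7
 t16.43 p [ 224.32 -473.74  239.56] a-1.5063 F [ 0.6 -0.3 -0.3] M [-0.06  0.01 -0.  ] w59.8
[np.float64(152.3), np.float64(151.8), np.float64(157.1), np.float64(153.0), np.float64(150.6)]
bar [[ 502.5979  -151.27875]] -0.6699922 z 179.3272096936072
skirt 151.9348028160539
```

View pics/scene5.png

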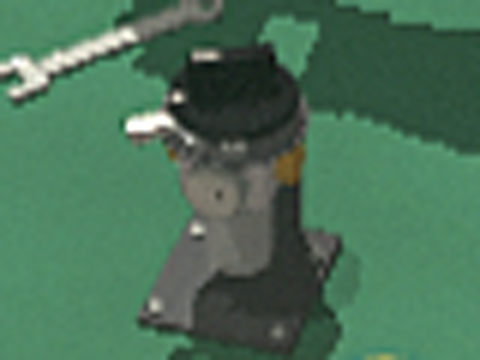

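View pics/top5.png

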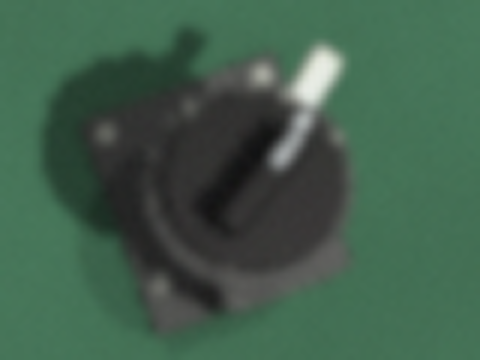

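View pics/dtop.png

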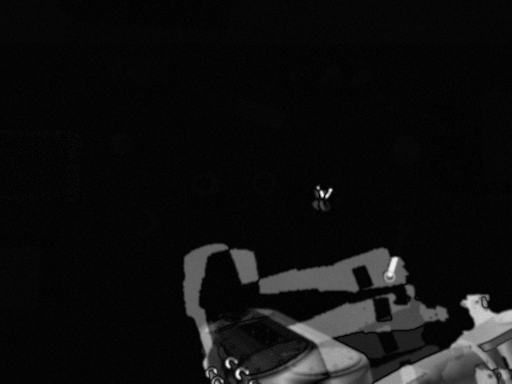

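The final pictures show the pointer just clockwise of the tab and the skirt at its starting height (151.9 against 152.2). The difference image shows nothing moved except the knob, the arm and its shadow. Handing in.

Run:
```python
from rig import bot
print(bot.finish_job(), bot.read_state()["clock"])
```

```text
the job is handed in; nothing more can be done
the job is handed in; nothing more can be done
```

The regulator is set to the first catch I felt past the tab and pushed fully down; I then let go and handed the job in. The robot clock was about 16.5 s of the 61 s allowed.

**What I did:**
- I pulled the knob up 10 mm and turned it clockwise about 0.98 rad, past the tab, which is about 0.90 rad from the start.
- I then felt downward lightly. The first try stopped on the plate, and the next, at 1.015 rad, dropped into the catch.
- I pushed it down to its starting height, where the push peaked at 14 N, and backed off before letting go.

**Last checks:**
- **Pointer:** the bar lies at -0.670 rad and the tab at about -0.55 rad, so it is 0.11 to 0.12 rad past the tab. That is near the lower end of the 0.1 to 0.5 range. Since the 0.98 try missed, the notch centre is probably 0.13 to 0.16 rad past.
- **Height:** the skirt is back at its starting height (151.9 mm against 152.2 mm, within camera noise).
- **Surroundings:** comparing the top pictures before and after shows only the knob, the arm and its shadow changed. The wrench area was crossed by the arm's shadow, but the wrench looks unmoved.

**What disagreed or was not tested:**
- The two cameras put the knob centre about 7 mm apart. I used the top camera, and the light side forces on gripping bore it out.
- The force needed to slide the knob read about 2.5 to 4 N, below the stated 5 to 7 N. The pictures showed the knob really did move with the fingers.
- I did not try turning the knob after it bottomed to test the lock.

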